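# Cap the tube mixer's shafts and start it from the key panel

## Robot

A 6-joint arm with a two-finger parallel gripper is mounted at the origin on a cart in front of the work surface, level with it; the furniture and walls round the work are solid. World frame = base frame: x ahead of the robot, y to its left, z up, the work surface at z = 0. Lengths are in m, angles in rad, forces in N, time in s.
With the tool pointing down it reaches from about 0.3 to 1 m from the base axis. Payload 5.1 kg.
Tool frame: the origin (TCP) lies on the front face of the gripper's body, between the roots of the fingers; the fingertips stand 78 mm ahead of it and the grasp point (between the pads) lies 59 mm ahead of it; z points along the fingers, x is the direction in which the jaws open and shut, and the axes are right-handed (so a half turn about z gives the same grasp; the last joint's range is limited). The gripper opens to 95 mm and grips with 3 to 60 N. Pads are 20 mm wide; open, the fingers measure 119 mm over their backs; the gripper's body (75 mm by 180 mm) begins 59 mm behind the grasp point.
Start: joints at [-1.274, 0.124, 1.65, -0, 1.367, -0.083], TCP at [0.241, -0.604, 0.292] pointing down, gripper open.
Joint ranges: [-2.61, 2.61], [-1.02, 2.33], [0.03, 2.71], [-1.35, 4.49], [0.32, 2.68], [-2.91, 2.91]. Speed limits (rad/s): [2.57, 2.57, 3.14, 3.14, 3.14, 3.14].

## Interface

Orientations are given as a unit quaternion [x, y, z, w].
In Python, from bench import arm gives the robot as it stands.
- The arm moves only by the tool drive_tool, never from a script. Its argument "motion" is text: rows parted by semicolons, each of 7 numbers parted by spaces: the turn, a rotation vector about the tool's x, y, z in rad, then the shift along the tool's x, y, z in m, then the finger opening in m, from 0 to 0.0951. A call has 1 to 20 rows; each row is the pose to reach, as a shift and turn from the pose measured when the call began, along the tool's axes at that moment; what a row does not reach only later rows make up. A row lasts 1/8 s, in which the tool goes at most 62.5 mm and 10.7 degrees, less where a joint would pass 70% of its speed; a pose out of reach is approached as far as the arm can. A call with a gripper value outside its range is refused whole. The fingers move at their own pace and stop on an object; "squeeze" is the grip in N (left out, the last holds). Time passes only in rows, so rows that repeat a pose let the fingers close. It gives the time, the measured TCP pose, the force and the opening at its end, in the units of the state.
- arm.get_obs(): the state, without advancing time (a new reading comes with each control period).
- arm.grab_frame(name): name is "scene" or "top" or "wrist"; returns a dict with "img" (400x640x3 uint8, blue, green, red), "depth" (400x640 float32, m along the optical axis (not along the pixel's ray), 0 where there is no reading), "camera_matrix" (3x3 intrinsics, pixels), "rvec" (rotation vector, rad) and "tvec" (3), from world to camera coordinates, as OpenCV has them. Camera axes: x right, y down, z forward; pixel columns grow to the right and rows downward; lengths in m; the calibration is good to about 2 mm. The wrist camera is an equidistant fisheye: a pixel r from the principal point sees the ray r / f radians off the axis. A picture is of the moment at which its call begins.
- arm.finish_job(): hands the job in, once; it reports no verdict.
The state is a dict: "time_s": time; "joint_positions": joint angles; "dq": joint speeds; "joint_efforts": joint torques, N m; "tcp_pos": TCP position; "tcp_rot": TCP orientation; "force": force on the tool from outside, world axes, zero at the start; "torque": the same for the moment, N m; "opening": opening from 0.0 (shut) to 1.0 (fully open).
Only numpy, scipy, OpenCV 4.12 (cv2) and the standard library are available. Lean on these libraries where they do the work, as an engineer would, in place of code of your own. Each camera call takes 0.05 s, during which the arm holds its last target. There are 200 camera calls.

## Task

Get the four-shaft tube mixer ready and start it. First press the round key on the grey key panel all the way down to set the brake; then push every black axle cap that stands on the table straight down onto a shaft of its own, until it has bitten tight and its flange lies flush on the white tube carrier; only when all caps are home press the square key, let it up, and then press the long bar key. Never press the cross-shaped key, press one key at a time, and knock over neither the brown dropper bottle nor the specimen cups round about.

Things in the scene. Friction and masses are not known exactly. Their poses are not given: they have to be found in the camera images.
- mixer: White tube mixer fixed on the table, 135 (x) x 315 (y) x 60 mm, with four bare upright steel shafts in a row along its y, 76 mm apart, each rising 48 mm out of a white round tube carrier (71 mm wide, top 60 mm above the table). Shafts are 16 mm thick, tapering to 10 mm at the tip. Origin: centre of its underside.
- seat0 (a point): Shaft 1 of 4, counted from the mixer's left (+y) end: point on the shaft's axis level with the carrier's flat top, where a cap's underside finally lies; shaft tip 48 mm above it. Axes as the mixer's, z up. Any cap may go on any shaft; with fewer than four caps some shafts stay bare.
- seat1 (a point): Shaft 2 of 4, counted from the mixer's left (+y) end: point on the shaft's axis level with the carrier's flat top, where a cap's underside finally lies; shaft tip 48 mm above it. Axes as the mixer's, z up. Any cap may go on any shaft; with fewer than four caps some shafts stay bare.
- seat2 (a point): Shaft 3 of 4, counted from the mixer's left (+y) end: point on the shaft's axis level with the carrier's flat top, where a cap's underside finally lies; shaft tip 48 mm above it. Axes as the mixer's, z up. Any cap may go on any shaft; with fewer than four caps some shafts stay bare.
- seat3 (a point): Shaft 4 of 4, counted from the mixer's left (+y) end: point on the shaft's axis level with the carrier's flat top, where a cap's underside finally lies; shaft tip 48 mm above it. Axes as the mixer's, z up. Any cap may go on any shaft; with fewer than four caps some shafts stay bare.
- cap_a_center (a point): Centre of a loose black axle cap (60 mm tall, 90 g), 30 mm above its underside; it stands upright on the table, z up. Round body 44 mm wide, flat closed top, flange 62 mm wide and 8 mm thick at the bottom. Home: this point 30 mm above a seat point. Two to four of the four caps are present.
- cap_a: The same cap; origin at the centre of its underside. Below it a blind hole, 17.6 mm wide, 52 mm deep, with three sprung teeth 14 mm up: set on a shaft tip it stays about 28 mm above the seat, then takes some 8 to 20 N straight down over those 28 mm, and stays wherever it is left.
- cap_b_center (a point): Centre of a loose black axle cap (60 mm tall, 90 g), 30 mm above its underside; it stands upright on the table, z up. Round body 44 mm wide, flat closed top, flange 62 mm wide and 8 mm thick at the bottom. Home: this point 30 mm above a seat point. Two to four of the four caps are present.
- cap_b: The same cap; origin at the centre of its underside. Below it a blind hole, 17.6 mm wide, 52 mm deep, with three sprung teeth 14 mm up: set on a shaft tip it stays about 28 mm above the seat, then takes some 8 to 20 N straight down over those 28 mm, and stays wherever it is left.
- cap_c_center (a point): Centre of a loose black axle cap (60 mm tall, 90 g), 30 mm above its underside; it stands upright on the table, z up. Round body 44 mm wide, flat closed top, flange 62 mm wide and 8 mm thick at the bottom. Home: this point 30 mm above a seat point. Two to four of the four caps are present.
- cap_c: The same cap; origin at the centre of its underside. Below it a blind hole, 17.6 mm wide, 52 mm deep, with three sprung teeth 14 mm up: set on a shaft tip it stays about 28 mm above the seat, then takes some 8 to 20 N straight down over those 28 mm, and stays wherever it is left.
- cap_d_center (a point): Centre of a loose black axle cap (60 mm tall, 90 g), 30 mm above its underside; it stands upright on the table, z up. Round body 44 mm wide, flat closed top, flange 62 mm wide and 8 mm thick at the bottom. Home: this point 30 mm above a seat point. Two to four of the four caps are present.
- cap_d: The same cap; origin at the centre of its underside. Below it a blind hole, 17.6 mm wide, 52 mm deep, with three sprung teeth 14 mm up: set on a shaft tip it stays about 28 mm above the seat, then takes some 8 to 20 N straight down over those 28 mm, and stays wherever it is left.
- panel: Grey key panel fixed on the table, 155 x 155 x 30 mm, with four white keys on black 60 mm base plates, in a square of 68 mm spacing; which key sits in which place varies. Key tops stand 48.5 mm above the table, 12.5 mm above the base plates. Origin: centre of its underside.
- key_round_top (a point): Centre of the top face of the white round key, 27 mm across, on the key panel. Axes as the panel's, z up.
- key_round (a joint): Travel of the round key in m: 0 up, 0.006 fully down (about 5 N); springs back up when let go. Counts as pressed beyond 0.004.
- key_square_top (a point): Centre of the top face of the white square key, 29 mm, on the key panel. Axes as the panel's, z up.
- key_square (a joint): Travel of the square key in m: 0 up, 0.006 fully down (about 5 N); springs back up when let go. Counts as pressed beyond 0.004.
- key_bar_top (a point): Centre of the top face of the white long bar key, 14 x 44 mm (long side along its y), on the key panel. Axes as the panel's, z up.
- key_bar (a joint): Travel of the bar key in m: 0 up, 0.006 fully down (about 5 N); springs back up when let go. Counts as pressed beyond 0.004.
- key_cross_top (a point): Centre of the top face of the white cross-shaped key, 36 x 36 mm, not to be pressed, on the key panel. Axes as the panel's, z up.
- key_cross (a joint): Travel of the cross key in m: 0 up, 0.006 fully down (about 5 N); springs back up when let go. Counts as pressed beyond 0.004.
- dropper: Bystander, not to be knocked over: brown dropper bottle, 33 mm wide, 106 mm tall; origin at the centre of its underside, z up.
- cup_white: Bystander, not to be knocked over: lidded specimen cup with white lid, 55 mm wide, 72 mm tall; origin at the centre of its underside, z up.
There are look-alikes about, which are no part of the job. Leave any yellow look-alike of the cap_a alone.

How it is judged:
On the way, in this order (a step that is already met when the one before it is completed fails the run):
1. the round key is pressed down (value of joint key_round above 0.004 m), for 0.1 s.
2. every cap present is home on a shaft (((horizontal distance between cap_a_center and seat0 below 0.004 m and z of cap_a_center in the frame of seat0 between 0.027 and 0.033 m and angle between cap_a_center's own z axis and vertical below 0.08 rad) or (horizontal distance between cap_a_center and seat1 below 0.004 m and z of cap_a_center in the frame of seat1 between 0.027 and 0.033 m and angle between cap_a_center's own z axis and vertical below 0.08 rad) or (horizontal distance between cap_a_center and seat2 below 0.004 m and z of cap_a_center in the frame of seat2 between 0.027 and 0.033 m and angle between cap_a_center's own z axis and vertical below 0.08 rad) or (horizontal distance between cap_a_center and seat3 below 0.004 m and z of cap_a_center in the frame of seat3 between 0.027 and 0.033 m and angle between cap_a_center's own z axis and vertical below 0.08 rad)) and ((horizontal distance between cap_b_center and seat0 below 0.004 m and z of cap_b_center in the frame of seat0 between 0.027 and 0.033 m and angle between cap_b_center's own z axis and vertical below 0.08 rad) or (horizontal distance between cap_b_center and seat1 below 0.004 m and z of cap_b_center in the frame of seat1 between 0.027 and 0.033 m and angle between cap_b_center's own z axis and vertical below 0.08 rad) or (horizontal distance between cap_b_center and seat2 below 0.004 m and z of cap_b_center in the frame of seat2 between 0.027 and 0.033 m and angle between cap_b_center's own z axis and vertical below 0.08 rad) or (horizontal distance between cap_b_center and seat3 below 0.004 m and z of cap_b_center in the frame of seat3 between 0.027 and 0.033 m and angle between cap_b_center's own z axis and vertical below 0.08 rad)) and ((horizontal distance between cap_c_center and seat0 below 0.004 m and z of cap_c_center in the frame of seat0 between 0.027 and 0.033 m and angle between cap_c_center's own z axis and vertical below 0.08 rad) or (horizontal distance between cap_c_center and seat1 below 0.004 m and z of cap_c_center in the frame of seat1 between 0.027 and 0.033 m and angle between cap_c_center's own z axis and vertical below 0.08 rad) or (horizontal distance between cap_c_center and seat2 below 0.004 m and z of cap_c_center in the frame of seat2 between 0.027 and 0.033 m and angle between cap_c_center's own z axis and vertical below 0.08 rad) or (horizontal distance between cap_c_center and seat3 below 0.004 m and z of cap_c_center in the frame of seat3 between 0.027 and 0.033 m and angle between cap_c_center's own z axis and vertical below 0.08 rad)) and ((horizontal distance between cap_d_center and seat0 below 0.004 m and z of cap_d_center in the frame of seat0 between 0.027 and 0.033 m and angle between cap_d_center's own z axis and vertical below 0.08 rad) or (horizontal distance between cap_d_center and seat1 below 0.004 m and z of cap_d_center in the frame of seat1 between 0.027 and 0.033 m and angle between cap_d_center's own z axis and vertical below 0.08 rad) or (horizontal distance between cap_d_center and seat2 below 0.004 m and z of cap_d_center in the frame of seat2 between 0.027 and 0.033 m and angle between cap_d_center's own z axis and vertical below 0.08 rad) or (horizontal distance between cap_d_center and seat3 below 0.004 m and z of cap_d_center in the frame of seat3 between 0.027 and 0.033 m and angle between cap_d_center's own z axis and vertical below 0.08 rad))), for 0.3 s.
3. the square key is pressed down (value of joint key_square above 0.004 m), for 0.1 s.
4. the square key is up and the bar key is pressed down (value of joint key_bar above 0.004 m and value of joint key_square below 0.0015 m), for 0.1 s.
At the end, for the whole second after the job is handed in: Every cap present is on a shaft of its own, within 4 mm of its axis, upright within 0.08 rad, flange within 3 mm of the carrier, at rest; all keys are up; the dropper bottle and the white-lidded cup still stand (all of step 2 and value of joint each of key_round, key_square, key_bar, key_cross below 0.0015 m and linear speed of each of cap_a, cap_b, cap_c, cap_d below 0.02 m/s and angle between each of dropper, cup_white's own z axis and vertical below 0.6 rad); the robot touches nothing.
It fails at once if the cross-shaped key is pressed (value of joint key_cross above 0.003 m).
It fails at once if the square or bar key is pressed while a cap is not yet home (value of joint any of key_square, key_bar above 0.004 m and not (((horizontal distance between cap_a_center and seat0 below 0.004 m and z of cap_a_center in the frame of seat0 between 0.027 and 0.033 m and angle between cap_a_center's own z axis and vertical below 0.08 rad) or (horizontal distance between cap_a_center and seat1 below 0.004 m and z of cap_a_center in the frame of seat1 between 0.027 and 0.033 m and angle between cap_a_center's own z axis and vertical below 0.08 rad) or (horizontal distance between cap_a_center and seat2 below 0.004 m and z of cap_a_center in the frame of seat2 between 0.027 and 0.033 m and angle between cap_a_center's own z axis and vertical below 0.08 rad) or (horizontal distance between cap_a_center and seat3 below 0.004 m and z of cap_a_center in the frame of seat3 between 0.027 and 0.033 m and angle between cap_a_center's own z axis and vertical below 0.08 rad)) and ((horizontal distance between cap_b_center and seat0 below 0.004 m and z of cap_b_center in the frame of seat0 between 0.027 and 0.033 m and angle between cap_b_center's own z axis and vertical below 0.08 rad) or (horizontal distance between cap_b_center and seat1 below 0.004 m and z of cap_b_center in the frame of seat1 between 0.027 and 0.033 m and angle between cap_b_center's own z axis and vertical below 0.08 rad) or (horizontal distance between cap_b_center and seat2 below 0.004 m and z of cap_b_center in the frame of seat2 between 0.027 and 0.033 m and angle between cap_b_center's own z axis and vertical below 0.08 rad) or (horizontal distance between cap_b_center and seat3 below 0.004 m and z of cap_b_center in the frame of seat3 between 0.027 and 0.033 m and angle between cap_b_center's own z axis and vertical below 0.08 rad)) and ((horizontal distance between cap_c_center and seat0 below 0.004 m and z of cap_c_center in the frame of seat0 between 0.027 and 0.033 m and angle between cap_c_center's own z axis and vertical below 0.08 rad) or (horizontal distance between cap_c_center and seat1 below 0.004 m and z of cap_c_center in the frame of seat1 between 0.027 and 0.033 m and angle between cap_c_center's own z axis and vertical below 0.08 rad) or (horizontal distance between cap_c_center and seat2 below 0.004 m and z of cap_c_center in the frame of seat2 between 0.027 and 0.033 m and angle between cap_c_center's own z axis and vertical below 0.08 rad) or (horizontal distance between cap_c_center and seat3 below 0.004 m and z of cap_c_center in the frame of seat3 between 0.027 and 0.033 m and angle between cap_c_center's own z axis and vertical below 0.08 rad)) and ((horizontal distance between cap_d_center and seat0 below 0.004 m and z of cap_d_center in the frame of seat0 between 0.027 and 0.033 m and angle between cap_d_center's own z axis and vertical below 0.08 rad) or (horizontal distance between cap_d_center and seat1 below 0.004 m and z of cap_d_center in the frame of seat1 between 0.027 and 0.033 m and angle between cap_d_center's own z axis and vertical below 0.08 rad) or (horizontal distance between cap_d_center and seat2 below 0.004 m and z of cap_d_center in the frame of seat2 between 0.027 and 0.033 m and angle between cap_d_center's own z axis and vertical below 0.08 rad) or (horizontal distance between cap_d_center and seat3 below 0.004 m and z of cap_d_center in the frame of seat3 between 0.027 and 0.033 m and angle between cap_d_center's own z axis and vertical below 0.08 rad)))).
It fails at once if two keys are pressed together (value of joint each of key_round, key_square above 0.003 m or value of joint each of key_round, key_bar above 0.003 m or value of joint each of key_square, key_bar above 0.003 m).
It fails at once if a bottle or cup is knocked over (angle between any of dropper, cup_white's own z axis and vertical above 0.8 rad).
Of cap_a, cap_b, cap_c, cap_d only 2 to 4 are there at a start; the rules pass over those that are not, and their reading is None.
At some moment in a run one of cap_a, cap_b, cap_c, cap_d may be knocked a few centimetres aside while the robot is not near it.
It also fails if it takes over 210 s, if anything falls off the work surface, if the arm or the gripper's body presses on something with over 40 N, if the wrist force passes 120 N, or if a joint passes its speed limit or range.

## Working session

There is one attempt and no reset: what is moved stays moved. The work goes in short steps, Python scripts to look and compute and a tool call to move; the robot and the scene stay as the last step left them, time stands still between calls to the robot, and variables do not carry over. Pictures are saved under pics/ and viewed, about 12 in all and at most 16, crops included, and the job is handed in when it is done.

Besides the shell and the picture viewer there is one more tool, called after "Emit:" as name(argument=value, ...), one argument or row to a line, values as JSON. drive_tool: Moves the arm, as the interface text tells. Its arguments: {"type":"object","properties":{"motion":{"type":"string"},"squeeze":{"type":"number"}},"required":["motion"]}

```bash
mkdir -p pics; ls; cat > h.py <<'E'
import numpy as np, cv2
from bench import arm
from scipy.spatial.transform import Rotation as R
def cam(n,save=None):
    f=arm.grab_frame(n)
    if save: cv2.imwrite('pics/'+save,f['img'])
    return f
def pts(f):
    """world xyz of every pixel from depth (pinhole)"""
    K=f['camera_matrix'];d=f['depth'];v,u=np.indices(d.shape)
    p=np.stack([(u-K[0,2])/K[0,0]*d,(v-K[1,2])/K[1,1]*d,d],-1)
    M=cv2.Rodrigues(np.array(f['rvec'],float))[0]
    return (p-np.array(f['tvec']).ravel())@M
def ray(f,u,v,fish=False):
    K=f['camera_matrix'];x=(u-K[0,2])/K[0,0];y=(v-K[1,2])/K[1,1]
    if fish:
        r=np.hypot(x,y);s=np.sin(r)/max(r,1e-9);d=np.array([x*s,y*s,np.cos(r)])
    else: d=np.array([x,y,1.])
    M=cv2.Rodrigues(np.array(f['rvec'],float))[0];t=np.array(f['tvec']).ravel()
    return -M.T@t, M.T@d
def onz(f,u,v,z,fish=False):
    o,d=ray(f,u,v,fish);return o+d*(z-o[2])/d[2]
def st():
    s=arm.get_obs();print({k:np.round(s[k],4).tolist() for k in ['time_s','tcp_pos','tcp_rot','force','opening','joint_positions']});return s
E
python3 - <<'E'
from h import *
s=st()
for n in ['scene','top','wrist']:
    f=cam(n,n+'0.png');M=cv2.Rodrigues(np.array(f['rvec'],float))[0]
    print(n,f['camera_matrix'].round(1).tolist(),(-M.T@np.array(f['tvec']).ravel()).round(3))
i=[cv2.imread('pics/%s0.png'%n) for n in ['scene','top','wrist']]
E
```

```text
pics
{'time_s': 0.0, 'tcp_pos': [0.2408, -0.6032, 0.291], 'tcp_rot': [0.8279, -0.5609, -0.0008, -0.0007], 'force': [0.0052, 0.5882, -0.3959], 'opening': 1.0026, 'joint_positions': [-1.2736, 0.1245, 1.6517, -0.0, 1.3675, -0.0826]}
scene [[467.9, 0.0, 320.5], [0.0, 467.9, 203.0], [0.0, 0.0, 1.0]] [0.005 0.947 0.754]
top [[494.2, 0.0, 320.0], [0.0, 494.2, 200.3], [0.0, 0.0, 1.0]] [ 0.2   -0.027  1.588]
wrist [[309.7, 0.0, 323.1], [0.0, 309.7, 202.1], [0.0, 0.0, 1.0]] [ 0.313 -0.573  0.383]
```

View pics/top0.png

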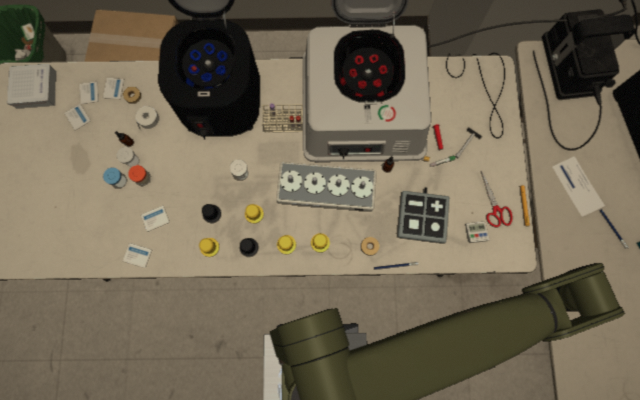

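View pics/scene0.png

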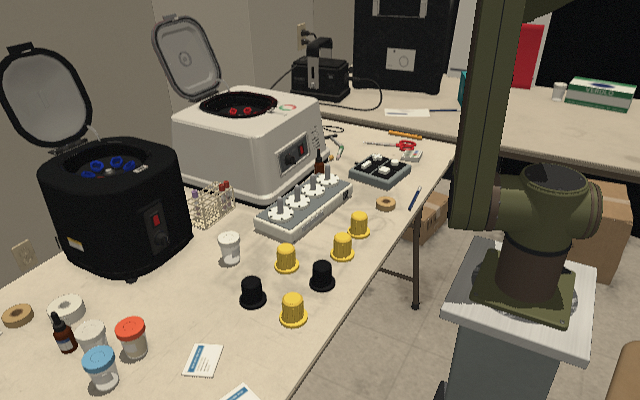

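The top view shows two black caps at (211,213) and (248,246), four yellow look-alikes, and the mixer at (327,187). On the panel at (423,216) the bar key is upper left, the cross upper right, the square lower left and the round key lower right. The scene view agrees that there are two black caps.

```bash
python3 - <<'E'
from h import *
f=cam('top');P=pts(f);g=f['img'];z=P[...,2]
def blobs(m,amin,name):
    n,l,s,c=cv2.connectedComponentsWithStats(m.astype(np.uint8))
    for i in range(1,n):
        if s[i,4]>=amin:
            q=P[l==i];print(name,s[i].tolist(),c[i].round(1),np.median(q,0).round(3),'zmax',q[:,2].max().round(3), 'xr',q[:,0].min().round(3),q[:,0].max().round(3),'yr',q[:,1].min().round(3),q[:,1].max().round(3))
v,u=np.indices(z.shape)
roi=(u>60)&(u<535)&(v>60)&(v<272)
hsv=cv2.cvtColor(g,cv2.COLOR_BGR2HSV)
blobs(roi&(hsv[...,2]<60)&(z>.045)&(z<.075),40,'capblk')
blobs(roi&(z>.012)&(u<300)&(v>190),60,'tall')
# mixer
box=roi&(u>265)&(u<385)&(v>155)&(v<215)
blobs(box&(z>.05)&(z<.075),500,'mixer')
blobs(box&(z>.085)&(z<.12),3,'shaft')
pan=(u>385)&(u<460)&(v>180)&(v<250)
blobs(pan&(z>.02),500,'panel')
blobs(pan&(hsv[...,2]>170)&(hsv[...,1]<60)&(z>.035),15,'key')
big=cv2.resize(g[150:280,190:460],None,fx=2.9,fy=2.9,interpolation=cv2.INTER_CUBIC);cv2.imwrite('pics/crop.png',big)
E
```

```text
capblk [344, 84, 12, 11, 51] [349.2  89. ] [ 0.942 -0.122  0.059] zmax 0.066 xr 0.925 0.962 yr -0.143 -0.106
capblk [209, 98, 51, 37, 206] [238.6 125.9] [0.804 0.239 0.062] zmax 0.075 xr 0.784 0.908 yr 0.177 0.34
capblk [119, 134, 11, 10, 58] [124.3 138.9] [0.775 0.619 0.057] zmax 0.073 xr 0.766 0.791 yr 0.607 0.634
capblk [385, 158, 9, 11, 55] [388.2 163.9] [ 0.676 -0.241  0.058] zmax 0.075 xr 0.667 0.697 yr -0.258 -0.232
capblk [202, 204, 15, 15, 159] [208.9 210.8] [0.53  0.331 0.059] zmax 0.07 xr 0.509 0.553 yr 0.311 0.354
capblk [240, 239, 15, 14, 163] [246.9 245.4] [0.419 0.209 0.06 ] zmax 0.07 xr 0.398 0.44 yr 0.188 0.23
tall [277, 191, 23, 14, 303] [288.5 197.2] [0.574 0.079 0.047] zmax 0.068 xr 0.555 0.597 yr 0.046 0.118
tall [202, 204, 18, 18, 215] [210.  211.7] [0.527 0.33  0.057] zmax 1.588 xr 0.2 0.554 yr -0.027 0.361
tall [245, 204, 18, 18, 213] [253.3 212. ] [0.525 0.191 0.058] zmax 1.588 xr 0.2 0.557 yr -0.027 0.224
tall [279, 236, 16, 16, 196] [285.9 243.3] [0.424 0.087 0.059] zmax 1.588 xr 0.2 0.448 yr -0.027 0.113
tall [199, 238, 21, 19, 233] [208.1 246.2] [0.419 0.
[... 516 characters left out ...]
607 -0.081  0.107] zmax 0.113 xr 0.602 0.617 yr -0.087 -0.074
shaft [361, 181, 5, 7, 26] [363.1 183.9] [ 0.598 -0.155  0.108] zmax 0.119 xr 0.594 0.609 yr -0.161 -0.149
panel [398, 191, 52, 52, 2287] [424.  216.6] [ 0.507 -0.353  0.035] zmax 1.588 xr 0.2 0.595 yr -0.439 -0.027
key [410, 201, 12, 5, 44] [415.5 203. ] [ 0.549 -0.325  0.05 ] zmax 0.056 xr 0.542 0.557 yr -0.343 -0.307
key [432, 201, 10, 10, 42] [436.6 205.6] [ 0.54  -0.392  0.049] zmax 0.056 xr 0.524 0.554 yr -0.406 -0.376
key [410, 220, 8, 9, 65] [413.5 223.8] [ 0.482 -0.316  0.05 ] zmax 0.057 xr 0.467 0.495 yr -0.327 -0.303
key [432, 223, 7, 8, 41] [434.9 226.4] [ 0.474 -0.382  0.048] zmax 0.058 xr 0.462 0.485 yr -0.393 -0.372
```

View pics/crop.png

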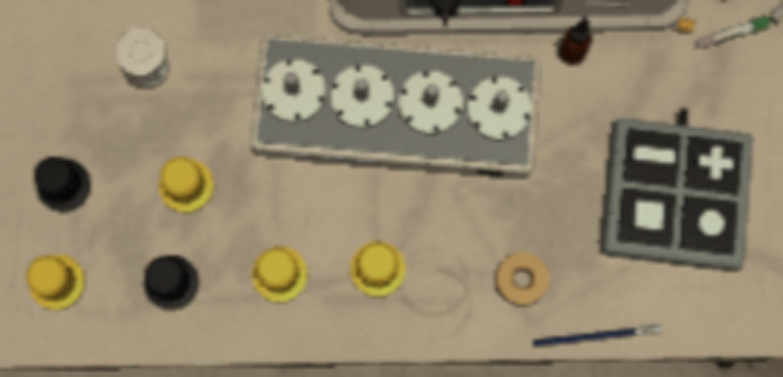

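```bash
cat >> h.py <<'E'
def go(p,ang=None,s=None):
    """row (turn, shift) to reach TCP p, tool down, jaw x axis at world angle ang deg"""
    s=s or arm.get_obs();R0=R.from_quat(s['tcp_rot']);x=R0.as_matrix()[:,0]
    a=np.degrees(np.arctan2(x[1],x[0])) if ang is None else ang
    Rt=R.from_euler('z',a,degrees=True)*R.from_euler('x',180,degrees=True)
    print('from',np.round(s['tcp_pos'],4),'ang',round(np.degrees(np.arctan2(x[1],x[0])),1),'->',p,a,'row',np.r_[(R0.inv()*Rt).as_rotvec(),R0.inv().apply(np.array(p)-s['tcp_pos'])].round(4).tolist())
E
python3 - <<'E'
from h import *
f=cam('top');P=pts(f);v,u=np.indices(P.shape[:2])
m=(u>262)&(u<440)&(v<162)&(P[...,2]>.1)&(P[...,2]<.6);q=P[m];print('white centrifuge',np.percentile(q[:,0],1),np.percentile(q[:,2],[50,90]), q[:,1].min(),q[:,1].max())
go([.474,-.383,.16])
E
```

```text
white centrifuge 0.703661789435501 [0.23512172 0.24838361] -0.3592655317602513 0.1277380616696634
from [ 0.2409 -0.6035  0.2917] ang -68.2 -> [0.474, -0.383, 0.16] -68.2414834510534 row [-0.0001, 0.0009, -0.0, -0.1182, -0.2982, 0.1318]
```

Emit:
drive_tool(
  motion="0 0 0 -0.118 -0.298 0.13 0; 0 0 0 -0.118 -0.298 0.13 0; 0 0 0 -0.118 -0.298 0.13 0; 0 0 0 -0.118 -0.298 0.13 0; 0 0 0 -0.118 -0.298 0.13 0; 0 0 0 -0.118 -0.298 0.13 0; 0 0 0 -0.118 -0.298 0.13 0; 0 0 0 -0.118 -0.298 0.13 0; 0 0 0 -0.118 -0.298 0.13 0; 0 0 0 -0.118 -0.298 0.13 0",
  squeeze=40,
)

```text
time_s: 1.5
tcp_pos: [0.4734, -0.3843, 0.1625]
tcp_rot: [0.827, -0.562, 0.0, -0.0]
force: [-0.1, 0.5, 0.5]
opening: 0.025
```

```bash
python3 - <<'E'
from h import *
st();f=cam('wrist','w1.png')
go([.474,-.383,.1215])
M=cv2.Rodrigues(np.array(f['rvec'],float))[0];print(-M.T@np.array(f['tvec']).ravel())
E
```

```text
{'time_s': 1.5, 'tcp_pos': [0.4734, -0.3843, 0.1625], 'tcp_rot': [0.8274, -0.5616, 0.0002, -0.0002], 'force': [-0.1156, 0.4633, 0.5455], 'opening': 0.0253, 'joint_positions': [-0.7701, 0.1495, 1.8501, 0.0005, 1.1417, 0.4223]}
from [ 0.4734 -0.3842  0.1623] ang -68.3 -> [0.474, -0.383, 0.1215] -68.32028192599424 row [-0.0004, 0.0001, -0.0, -0.0009, -0.0009, 0.0408]
[ 0.54581185 -0.35438308  0.25428908]
```

View pics/w1.png

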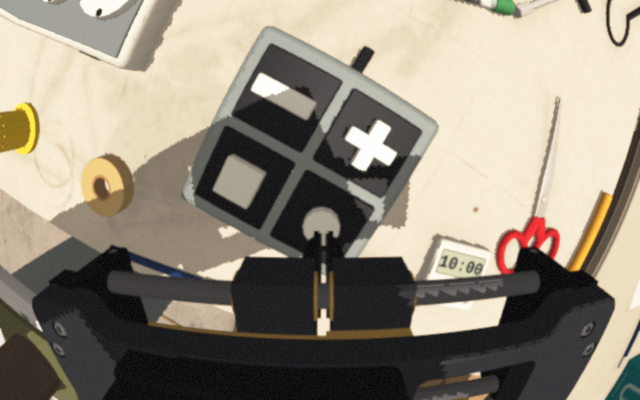

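The wrist view shows the closed fingertips at (320,235), right over the round key at (321,222). The bar, cross and square keys are at (284,95), (370,145) and (240,182).

```bash
python3 - <<'E'
from h import *
f=cam('wrist')
for n,u,v in [('round',321,222),('bar',284,95),('cross',370,145),('square',240,182)]: print(n,onz(f,u,v,.0485,True).round(4))
E
```

```text
round [ 0.4769 -0.3797  0.0485]
bar [ 0.5495 -0.3249  0.0485]
cross [ 0.5395 -0.3902  0.0485]
square [ 0.4833 -0.3166  0.0485]
```

Emit:
drive_tool(
  motion="0 0 0 0 -0.001 0.03 0; 0 0 0 0 -0.001 0.036 0; 0 0 0 0 -0.001 0.039 0; 0 0 0 0 -0.001 0.041 0; 0 0 0 0 -0.001 0.041 0; 0 0 0 0 -0.001 0.041 0",
)

```text
time_s: 2.35
tcp_pos: [0.4746, -0.3839, 0.122]
tcp_rot: [0.828, -0.561, 0.0, -0.0]
force: [-1.6, -0.4, 3.9]
opening: 0.003
```

Emit:
drive_tool(
  motion="0 0 0 0 0 0.002 0; 0 0 0 0 0 0.003 0; 0 0 0 0 0 0.003 0; 0 0 0 0 0 0.003 0",
)

```text
time_s: 2.85
tcp_pos: [0.4748, -0.384, 0.1203]
tcp_rot: [0.828, -0.561, 0.0, -0.0]
force: [-4.8, 3.1, 8.6]
opening: 0.003
```

```bash
python3 - <<'E'
from h import *
st();f=cam('wrist')
s=cam('top','t2.png')
go([.474,-.383,.2]); 
E
```

```text
{'time_s': 2.85, 'tcp_pos': [0.4748, -0.384, 0.1203], 'tcp_rot': [0.8276, -0.5613, 0.0005, -0.0], 'force': [-4.8384, 3.1261, 8.6473], 'opening': 0.0029, 'joint_positions': [-0.768, 0.2018, 1.8698, 0.0003, 1.069, 0.4238]}
from [ 0.4748 -0.384   0.1203] ang -68.3 -> [0.474, -0.383, 0.2] -68.29382895314392 row [-0.0006, -0.0008, 0.0, -0.0012, 0.0003, -0.0797]
```

```bash
python3 - <<'E'
from h import *
go([.418,.207,.25],90)
E
```

```text
from [ 0.4748 -0.384   0.1203] ang -68.3 -> [0.418, 0.207, 0.25] 90 row [0.0009, -0.001, -2.7627, -0.57, -0.1659, -0.1301]
```

Emit:
drive_tool(
  motion="0 0 0 0 0 -0.06 0; 0 0 0 0 0 -0.12 0; 0 0 -2.763 -0.57 -0.166 -0.13 0.09; 0 0 -2.763 -0.57 -0.166 -0.13 0.09; 0 0 -2.763 -0.57 -0.166 -0.13 0.09; 0 0 -2.763 -0.57 -0.166 -0.13 0.09; 0 0 -2.763 -0.57 -0.166 -0.13 0.09; 0 0 -2.763 -0.57 -0.166 -0.13 0.09; 0 0 -2.763 -0.57 -0.166 -0.13 0.09; 0 0 -2.763 -0.57 -0.166 -0.13 0.09; 0 0 -2.763 -0.57 -0.166 -0.13 0.09; 0 0 -2.763 -0.57 -0.166 -0.13 0.09; 0 0 -2.763 -0.57 -0.166 -0.13 0.09; 0 0 -2.763 -0.57 -0.166 -0.13 0.09; 0 0 -2.763 -0.57 -0.166 -0.13 0.09; 0 0 -2.763 -0.57 -0.166 -0.13 0.09; 0 0 -2.763 -0.57 -0.166 -0.13 0.09; 0 0 -2.763 -0.57 -0.166 -0.13 0.09; 0 0 -2.763 -0.57 -0.166 -0.13 0.09; 0 0 -2.763 -0.57 -0.166 -0.13 0.09",
)

```text
time_s: 5.45
tcp_pos: [0.4182, 0.2071, 0.2498]
tcp_rot: [0.707, 0.707, 0.0, 0.0]
force: [0.3, 0.5, 1.0]
opening: 0.942
```

```bash
python3 - <<'E'
from h import *
st();f=cam('wrist','w3.png')
go([.418,.207,.25],90)
E
```

```text
{'time_s': 5.45, 'tcp_pos': [0.4182, 0.2071, 0.2498], 'tcp_rot': [0.7074, 0.7068, 0.0002, 0.0005], 'force': [0.3172, 0.4506, 1.033], 'opening': 0.9417, 'joint_positions': [0.345, -0.267, 2.0919, -0.0007, 1.3158, -1.2248]}
from [0.4182 0.2071 0.2499] ang 90.0 -> [0.418, 0.207, 0.25] 90 row [0.001, 0.0004, -0.0006, -0.0001, -0.0002, -0.0001]
```

View pics/w3.png

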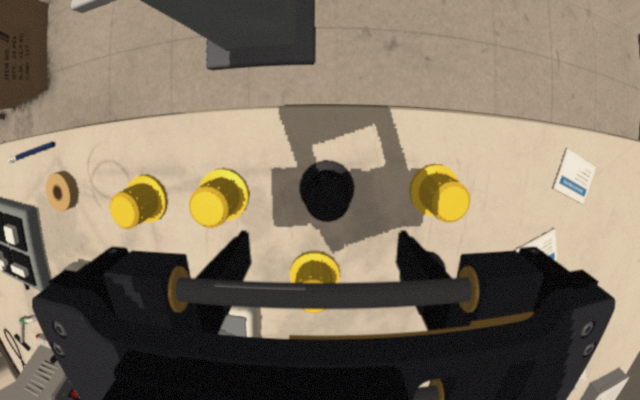

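The black cap is at (327,190), between the two yellow caps and ahead of the open fingers. Its shadow lies around it.

```bash
python3 - <<'E'
from h import *
f=cam('wrist');g=f['img'].max(2)
m=((g<45)).astype(np.uint8);m[:, :280]=0;m[:,372:]=0;m[:150]=0;m[232:]=0
m=cv2.morphologyEx(m,cv2.MORPH_OPEN,np.ones((5,5)))
n,l,s,c=cv2.connectedComponentsWithStats(m);i=1+s[1:,4].argmax();x,y,w,h=s[i,:4];print(s[i],c[i])
cx=x+w/2
print('y ctr',onz(f,cx-.5,y+h*.35,.008,True).round(4),onz(f,cx-.5,y+h/2,.06,True).round(4))
print('near flange edge (top of img)',onz(f,cx,y,.008,True).round(4),'far top edge',onz(f,cx,y+h,.06,True).round(4), 'w', onz(f,x,y+h*.4,.008,True).round(4),onz(f,x+w,y+h*.4,.008,True).round(4))
d=f['depth'];print(d[185:200:5,315:340:8])
E
```

```text
[ 300  166   54   55 2230] [326.1941704  192.55336323]
y ctr [0.4169 0.2121 0.008 ] [0.413  0.2115 0.06  ]
near flange edge (top of img) [0.3954 0.2126 0.008 ] far top edge [0.4403 0.212  0.06  ] w [0.42   0.1827 0.008 ] [0.4201 0.2427 0.008 ]
[[0.28923872 0.29037157 0.2904349  0.28842434]
 [0.2912621  0.2903228  0.29038686 0.2905958 ]
 [0.2913912  0.29271623 0.29199833 0.29106617]]
```

Emit:
drive_tool(
  motion="0 0 0 0.0045 0.001 0.03 0.09; 0 0 0 0.0045 0.001 0.07 0.09; 0 0 0 0.0045 0.001 0.11 0.09; 0 0 0 0.0045 0.001 0.14 0.09; 0 0 0 0.0045 0.001 0.151 0.09; 0 0 0 0.0045 0.001 0.151 0.09; 0 0 0 0.0045 0.001 0.151 0.038; 0 0 0 0.0045 0.001 0.151 0.038; 0 0 0 0.0045 0.001 0.151 0.038; 0 0 0 0.0045 0.001 0.151 0.038; 0 0 0 0.0045 0.001 0.151 0.038; 0 0 0 0.0045 0.001 0.151 0.038",
  squeeze=30,
)

```text
time_s: 7.05
tcp_pos: [0.4194, 0.2115, 0.099]
tcp_rot: [0.707, 0.707, 0.0, 0.001]
force: [-0.5, -0.1, 0.8]
opening: 0.448
```

```bash
python3 - <<'E'
from h import *
st();f=cam('wrist','w4.png');t=cam('top','t4.png');sc=cam('scene','s4.png')
E
```

```text
{'time_s': 7.05, 'tcp_pos': [0.4194, 0.2115, 0.099], 'tcp_rot': [0.7072, 0.707, 0.0002, 0.0006], 'force': [-0.5398, -0.0868, 0.8224], 'opening': 0.4478, 'joint_positions': [0.3531, -0.0684, 2.198, -0.001, 1.0111, -1.2169]}
```

View pics/w4.png

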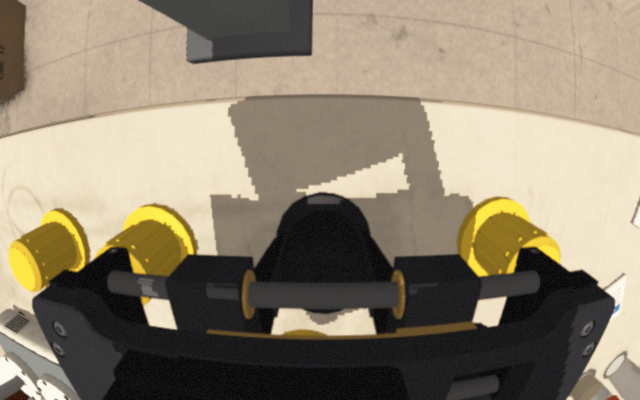

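The cap sits between the fingers, with its near flange edge at (323,194). The opening of 42.6 mm fits the 44 mm body.

```bash
python3 - <<'E'
from h import *
f=cam('wrist');g=f['img'].max(2)
print(g[186:204,323].tolist(), g[300:320,322].tolist())
for v in (193,195): print(onz(f,323,v,.008,True).round(4),onz(f,323,v,0,True).round(4))
print('far top',onz(f,323,311,.06,True).round(4))
s=arm.get_obs();go([s['tcp_pos'][0],s['tcp_pos'][1],.30],90)
go([.48,.12,.30],90)
E
```

```text
[243, 243, 242, 241, 236, 207, 126, 56, 33, 56, 78, 82, 85, 85, 83, 87, 81, 70] [61, 66, 63, 65, 58, 62, 62, 57, 53, 40, 21, 22, 43, 76, 111, 130, 133, 130, 131, 131]
[0.3884 0.2127 0.008 ] [0.3904 0.2127 0.    ]
[0.3896 0.2127 0.008 ] [0.3917 0.2127 0.    ]
far top [0.4372 0.2126 0.06  ]
from [0.4194 0.2115 0.099 ] ang 90.0 -> [np.float64(0.41938338091274624), np.float64(0.21148036651590493), 0.3] 90 row [0.001, 0.0005, -0.0004, -0.0001, 0.0002, -0.201]
from [0.4194 0.2115 0.099 ] ang 90.0 -> [0.48, 0.12, 0.3] 90 row [0.001, 0.0005, -0.0004, -0.0915, 0.0609, -0.2009]
```

Emit:
drive_tool(
  motion="0 0 0 0 0 -0.02 0.038; 0 0 0 0 0 -0.06 0.038; 0 0 0 0 0 -0.12 0.038; 0 0 0 0 0 -0.18 0.038; 0 0 0 -0.01 0.05 -0.221 0.038; 0 0 0 -0.02 0.1 -0.221 0.038; 0 0 0 -0.03 0.15 -0.221 0.038; 0 0 0 -0.031 0.171 -0.221 0.038; 0 0 0 -0.031 0.171 -0.221 0.038; 0 0 0 -0.031 0.171 -0.221 0.038",
  squeeze=40,
)

```text
time_s: 8.5
tcp_pos: [0.5894, 0.1807, 0.3195]
tcp_rot: [0.707, 0.707, -0.0, 0.0]
force: [0.2, -0.0, -0.6]
opening: 0.448
```

```bash
python3 - <<'E'
from h import *
st();f=cam('wrist','w5.png');t=cam('top')
c=cv2.resize(t['img'][150:280,190:460],None,fx=2.3,fy=2.3,interpolation=cv2.INTER_CUBIC)
w=f['img'];o=np.zeros((400+c.shape[0],640,3),np.uint8)[:600];o[:400]=w
o2=c[:200,:];o[400:600,:o2.shape[1]]=o2
cv2.imwrite('pics/m5.png',o)
E
```

```text
{'time_s': 8.5, 'tcp_pos': [0.5894, 0.1807, 0.3195], 'tcp_rot': [0.7072, 0.7071, -0.0004, 0.0001], 'force': [0.1784, -0.0292, -0.573], 'opening': 0.4482, 'joint_positions': [0.2105, 0.0356, 1.698, -0.0005, 1.4085, -1.36]}
```

View pics/m5.png

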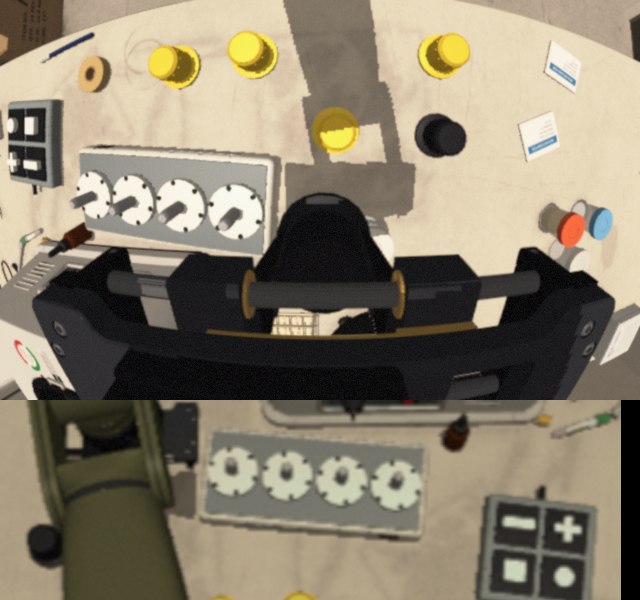

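The wrist view shows the cap held and clear. The carriers are at (237,212), (181,206), (133,200) and (94,195), the second cap still stands at (440,135), and the mixer is clear of obstacles.

```bash
cat >> h.py <<'E'
from scipy.optimize import least_squares
def carrier(f,ctr,fish,rad,vmin=150):
    g=f['img'].astype(int);m=((g.min(2)>vmin)).astype(np.uint8)
    w=np.zeros_like(m);cv2.circle(w,ctr,rad,1,-1);m&=w
    n,l,s,c=cv2.connectedComponentsWithStats(m,connectivity=4);i=1+s[1:,4].argmax()
    cn=max(cv2.findContours((l==i).astype(np.uint8),cv2.RETR_EXTERNAL,cv2.CHAIN_APPROX_NONE)[0],key=len)
    h=cv2.convexHull(cn)[:,0]
    q=np.array([onz(f,a,b,.06,fish)[:2] for a,b in h])
    r=least_squares(lambda p:np.hypot(*(q-p[:2]).T)-p[2],[*q.mean(0),.035],loss='soft_l1',f_scale=.001)
    return r.x,s[i]
E
python3 - <<'E'
from h import *
f=cam('wrist');t=cam('top')
for c in [(237,212),(181,206),(133,200)]:
    x,s=carrier(f,c,True,38 if c[0]>150 else 30);print('wrist',x.round(4),s)
for c in [(290,181),(315,183),(339,185),(363,187)]:
    x,s=carrier(t,c,False,14,130);print('top',x.round(4),s)
print('wrist tip end0', onz(f,220,228,.108,True).round(4),onz(f,165,219,.108,True).round(4))
c=cv2.resize(f['img'][150:260,70:290],None,fx=3.6,fy=3.6,interpolation=cv2.INTER_CUBIC);cv2.imwrite('pics/c6.png',c)
E
```

```text
wrist [0.6207 0.079  0.0439] [ 206  174   65   66 2777]
wrist [0.6132 0.0076 0.0457] [ 156  168   64   65 2443]
wrist [ 0.6094 -0.0782  0.0358] [ 113  175   40   51 1244]
top [0.6262 0.0732 0.0349] [279 171  23  20 307]
top [ 0.6186 -0.0036  0.0348] [304 172  22  22 310]
top [ 0.6112 -0.0792  0.0351] [327 174  23  22 308]
top [ 0.6035 -0.1607  0.0379] [351 176  27  22 346]
wrist tip end0 [0.6279 0.0697 0.108 ] [0.6185 0.0018 0.108 ]
```

View pics/c6.png

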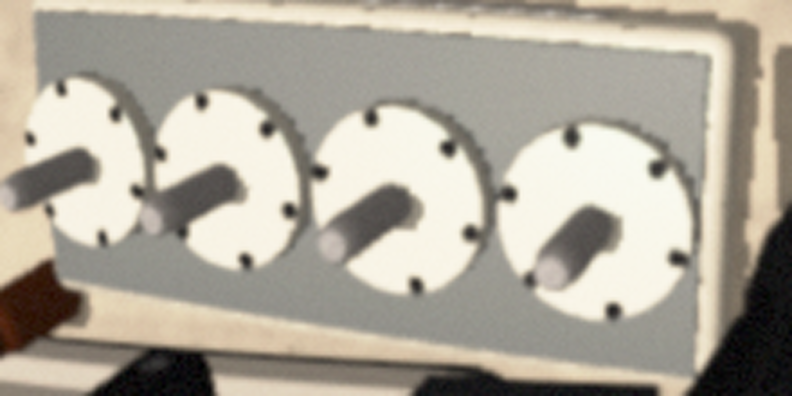

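The crop shows all four shafts clearly, with tip faces at about (223,226), (163,218) and (112,211) in frame pixels.

```bash
python3 - <<'E'
from h import *
f=cam('wrist');t=cam('top')
for c in [(235,211),(181,205),(133,198)]:
    x,s=carrier(f,c,True,33 if c[0]>150 else 28,205);print('wrist',x.round(4),s)
for a in [(223.1,225.8),(162.8,218.1),(112.2,210.6)]: print('tip',onz(f,*a,.108,True).round(4))
P=pts(t);z=P[...,2];v,u=np.indices(z.shape)
for c in [(290,178),(315,180),(339,182),(363,184)]:
    m=(abs(u-c[0])<6)&(abs(v-c[1])<7)&(z>.103)&(z<.125);uu,vv=u[m].mean(),v[m].mean()
    print('toptip',m.sum(),onz(t,uu,vv,.108).round(4))
E
```

```text
wrist [0.6248 0.0728 0.034 ] [ 209  185   53   53 1641]
wrist [ 0.617  -0.0024  0.0339] [ 157  180   46   51 1330]
wrist [ 0.609  -0.0774  0.0338] [ 114  175   39   49 1032]
tip [0.6257 0.0735 0.108 ]
tip [ 0.6179 -0.0012  0.108 ]
tip [ 0.6096 -0.0767  0.108 ]
toptip 17 [0.6236 0.0698 0.108 ]
toptip 14 [ 0.6172 -0.0059  0.108 ]
toptip 17 [ 0.6092 -0.0799  0.108 ]
toptip 18 [ 0.601  -0.1552  0.108 ]
```

Emit:
drive_tool(
  motion="0 0 0 -0.05 0.018 0 0.038; 0 0 0 -0.1 0.035 0 0.038; 0 0 0 -0.1087 0.0356 0.03 0.038; 0 0 0 -0.1087 0.0356 0.07 0.038; 0 0 0 -0.1087 0.0356 0.095 0.038; 0 0 0 -0.1087 0.0356 0.095 0.038; 0 0 0 -0.1087 0.0356 0.095 0.038",
  squeeze=60,
)

```text
time_s: 9.68
tcp_pos: [0.6259, 0.0722, 0.2272]
tcp_rot: [0.707, 0.707, 0.001, 0.001]
force: [-0.4, 0.2, -1.7]
opening: 0.441
```

```bash
python3 - <<'E'
from h import *
st();f=cam('wrist','w7.png');go([.625,.072,.185],90);go([.625,.072,.159],90)
E
```

```text
{'time_s': 9.675, 'tcp_pos': [0.6259, 0.0722, 0.2272], 'tcp_rot': [0.7069, 0.7073, 0.0012, 0.0014], 'force': [-0.3717, 0.1928, -1.7372], 'opening': 0.4413, 'joint_positions': [0.0299, 0.1268, 1.7589, -0.0004, 1.2522, -1.5413]}
from [0.6262 0.0722 0.2278] ang 90.0 -> [0.625, 0.072, 0.185] 90 row [0.0048, 0.0003, 0.0004, -0.0002, -0.0014, 0.0428]
from [0.6262 0.0722 0.2278] ang 90.0 -> [0.625, 0.072, 0.159] 90 row [0.0048, 0.0003, 0.0004, -0.0002, -0.0016, 0.0688]
```

View pics/w7.png

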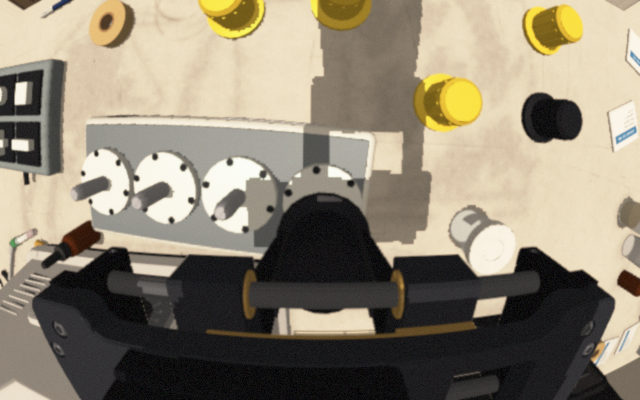

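The cap is held over seat 0, with its carrier behind it at (320,180). I'll lower it.

Emit:
drive_tool(
  motion="0.004 0 0 0 -0.0012 0.015 0.038; 0.004 0 0 0 -0.0012 0.025 0.038; 0.004 0 0 0 -0.0012 0.032 0.038; 0.004 0 0 0 -0.0012 0.037 0.038; 0.004 0 0 0 -0.0012 0.037 0.038",
)

```text
time_s: 10.35
tcp_pos: [0.6247, 0.0718, 0.1899]
tcp_rot: [0.707, 0.707, -0.001, 0.0]
force: [-2.0, -1.6, -0.7]
opening: 0.444
```

The underside is already 17 mm below the shaft tip and the force is small, so the cap is threaded on. Now I'll press it home.

Emit:
drive_tool(
  motion="0 0 0 0 0 0.006 0.038; 0 0 0 0 0 0.012 0.038; 0 0 0 0 0 0.018 0.038; 0 0 0 0 0 0.024 0.038; 0 0 0 0 0 0.03 0.038; 0 0 0 0 0 0.032 0.038; 0 0 0 0 0 0.032 0.038",
)

```text
time_s: 11.22
tcp_pos: [0.6253, 0.0717, 0.1596]
tcp_rot: [0.707, 0.707, -0.0, 0.001]
force: [-3.3, -1.9, 5.5]
opening: 0.444
```

```bash
python3 - <<'E'
from h import *
st()
E
```

```text
{'time_s': 11.225, 'tcp_pos': [0.6253, 0.0717, 0.1596], 'tcp_rot': [0.707, 0.7072, -0.0003, 0.0006], 'force': [-3.2501, -1.8646, 5.4847], 'opening': 0.4443, 'joint_positions': [0.0294, 0.1931, 1.8057, -0.0013, 1.1425, -1.5413]}
```

Emit:
drive_tool(
  motion="0 0 0 0 0 0.002 0.038; 0 0 0 0 0 0.004 0.038; 0 0 0 0 0 0.004 0.038",
)

```text
time_s: 11.6
tcp_pos: [0.6254, 0.0717, 0.1588]
tcp_rot: [0.707, 0.707, -0.001, 0.0]
force: [-8.8, -1.1, 13.6]
opening: 0.441
```

It seems seated. I'll release it, rise, close the fingers and tap the top to check the height.

Emit:
drive_tool(
  motion="0 0 0 0 0 0 0.065; 0 0 0 0 0 0 0.065; 0 0 0 0 0 0 0.065; 0 0 0 0 0 -0.03 0.065; 0 0 0 0 0 -0.06 0.065; 0 0 0 0 0 -0.06 0; 0 0 0 0 0 -0.06 0; 0 0 0 0 0 -0.06 0; 0 0 0 0 0 -0.06 0; 0 0 0 0 0 -0.06 0; 0 0 0 0 0 -0.06 0",
)

```text
time_s: 12.98
tcp_pos: [0.6254, 0.0718, 0.2186]
tcp_rot: [0.707, 0.707, -0.001, 0.0]
force: [0.3, -0.7, -0.1]
opening: 0.111
```

Emit:
drive_tool(
  motion="0 0 0 0 0 0.008 0; 0 0 0 0 0 0.014 0; 0 0 0 0 0 0.018 0; 0 0 0 0 0 0.02 0; 0 0 0 0 0 0.022 0; 0 0 0 0 0 0.022 0",
)

```text
time_s: 13.72
tcp_pos: [0.6255, 0.0717, 0.1976]
tcp_rot: [0.707, 0.707, -0.001, 0.0]
force: [-2.7, -1.2, 4.3]
opening: 0.005
```

Emit:
drive_tool(
  motion="0 0 0 0 0 0.002 0; 0 0 0 0 0 0.004 0; 0 0 0 0 0 0.004 0",
)

```text
time_s: 14.1
tcp_pos: [0.6257, 0.0718, 0.1975]
tcp_rot: [0.707, 0.707, -0.001, 0.001]
force: [-8.7, -1.0, 15.6]
opening: 0.001
```

Emit:
drive_tool(
  motion="0 0 0 0 0 -0.03 0; 0 0 0 0 0 -0.06 0.04; 0 0 0 0.05 -0.02 -0.06 0.09; 0 0 0 0.1 -0.04 -0.055 0.09; 0 0 0 0.15 -0.06 -0.055 0.09; 0 0 0 0.2 -0.08 -0.052 0.09; 0 0 0 0.25 -0.095 -0.052 0.09; 0 0 0 0.262 -0.095 -0.052 0.09; 0 0 0 0.262 -0.095 -0.052 0.09; 0 0 0 0.262 -0.095 -0.052 0.09",
)

```text
time_s: 15.35
tcp_pos: [0.5312, 0.3326, 0.2489]
tcp_rot: [0.707, 0.707, -0.001, 0.001]
force: [0.4, 0.4, 0.6]
opening: 0.897
```

```bash
python3 - <<'E'
from h import *
st();f=cam('wrist','w8.png')
g=f['img'].max(2);m=(g<45).astype(np.uint8);m[:,:280]=0;m[:,372:]=0;m[:140]=0;m[240:]=0
m=cv2.morphologyEx(m,cv2.MORPH_OPEN,np.ones((5,5)))
n,l,s,c=cv2.connectedComponentsWithStats(m);i=1+s[1:,4].argmax();x,y,w,h=s[i,:4];print(s[i],c[i])
cx=x+w/2-.5
print(onz(f,cx,y+h*.4,.008,True).round(4),'near',onz(f,cx,y,.008,True).round(4),'far top',onz(f,cx,y+h,.06,True).round(4))
t=cam('top')
o=np.zeros((600,640,3),np.uint8);o[:400]=f['img'];o[400:]=cv2.resize(t['img'][150:250,150:470],(640,200),interpolation=cv2.INTER_CUBIC);cv2.imwrite('pics/m8.png',o)
E
```

```text
{'time_s': 15.35, 'tcp_pos': [0.5312, 0.3326, 0.2489], 'tcp_rot': [0.7074, 0.7069, -0.0007, 0.0008], 'force': [0.45, 0.4235, 0.6225], 'opening': 0.897, 'joint_positions': [0.4745, 0.104, 1.746, -0.002, 1.2925, -1.095]}
[ 299  170   54   51 2182] [325.31347388 193.06324473]
[0.5353 0.3362 0.008 ] near [0.5124 0.3362 0.008 ] far top [0.5528 0.3359 0.06  ]
```

View pics/m8.png

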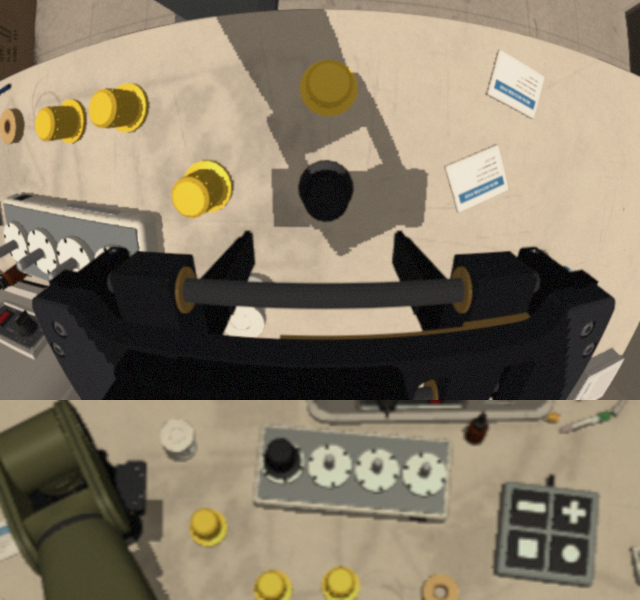

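The wrist view shows the second cap at (326,192), between the open fingers. The top crop shows the first cap sitting on shaft 1, with nothing else disturbed.

Emit:
drive_tool(
  motion="0 0 0 0.003 0.001 0.03 0.09; 0 0 0 0.003 0.001 0.07 0.09; 0 0 0 0.003 0.001 0.11 0.09; 0 0 0 0.003 0.001 0.14 0.09; 0 0 0 0.003 0.001 0.15 0.09; 0 0 0 0.003 0.001 0.15 0.09; 0 0 0 0.003 0.001 0.15 0.038; 0 0 0 0.003 0.001 0.15 0.038; 0 0 0 0.003 0.001 0.15 0.038; 0 0 0 0.003 0.001 0.15 0.038; 0 0 0 0.003 0.001 0.15 0.038; 0 0 0 0.003 0.001 0.15 0.038",
  squeeze=30,
)

```text
time_s: 16.95
tcp_pos: [0.5322, 0.3353, 0.0991]
tcp_rot: [0.708, 0.707, -0.001, 0.001]
force: [-0.5, -0.2, 0.8]
opening: 0.463
```

```bash
python3 - <<'E'
from h import *
s=st();f=cam('wrist','w9.png');g=f['img'].max(2)
print(g[186:204,323].tolist(), g[306:318,322].tolist())
for v in (193,195,198): print(onz(f,323,v,.008,True).round(4))
p=s['tcp_pos'];go([p[0],p[1],.26],90);go([.6093,-.078,.26],90)
E
```

```text
{'time_s': 16.95, 'tcp_pos': [0.5322, 0.3353, 0.0991], 'tcp_rot': [0.7075, 0.7067, -0.0006, 0.0007], 'force': [-0.4736, -0.1771, 0.7873], 'opening': 0.4633, 'joint_positions': [0.4774, 0.2662, 1.8336, -0.0019, 1.0425, -1.0913]}
[238, 238, 238, 239, 234, 201, 116, 45, 42, 69, 80, 84, 83, 82, 82, 80, 66, 37] [61, 57, 52, 32, 22, 24, 52, 98, 123, 132, 132, 133]
[0.5012 0.3364 0.008 ]
[0.5025 0.3364 0.008 ]
[0.5044 0.3364 0.008 ]
from [0.5322 0.3353 0.0991] ang 89.9 -> [np.float64(0.5322380206347226), np.float64(0.33528396701944096), 0.26] 90 row [0.0001, 0.0017, -0.0012, -0.0003, 0.0, -0.1609]
from [0.5322 0.3353 0.0991] ang 89.9 -> [0.6093, -0.078, 0.26] 90 row [0.0001, 0.0017, -0.0012, -0.4135, 0.0776, -0.1602]
```

Emit:
drive_tool(
  motion="0 0 0 0 0 -0.03 0.038; 0 0 0 0 0 -0.08 0.038; 0 0 0 0 0 -0.13 0.038; 0 0 0 0 0 -0.16 0.038; 0 0 0 -0.06 0.01 -0.17 0.038; 0 0 0 -0.12 0.022 -0.17 0.038; 0 0 0 -0.18 0.034 -0.17 0.038; 0 0 0 -0.24 0.046 -0.17 0.038; 0 0 0 -0.3 0.058 -0.17 0.038; 0 0 0 -0.36 0.07 -0.17 0.038; 0 0 0 -0.4145 0.0778 -0.165 0.038; 0 0 0 -0.4145 0.0778 -0.15 0.038; 0 0 0 -0.4145 0.0778 -0.135 0.038; 0 0 0 -0.4145 0.0778 -0.128 0.038; 0 0 0 -0.4145 0.0778 -0.128 0.038; 0 0 0 -0.4145 0.0778 -0.128 0.038",
  squeeze=60,
)

```text
time_s: 19.0
tcp_pos: [0.6098, -0.0783, 0.2284]
tcp_rot: [0.707, 0.707, -0.0, 0.001]
force: [0.6, -0.8, -0.5]
opening: 0.458
```

```bash
python3 - <<'E'
from h import *
s=st();f=cam('wrist','w10.png')
go([.6095,-.0793,.189],90)
E
```

```text
{'time_s': 19.0, 'tcp_pos': [0.6098, -0.0783, 0.2284], 'tcp_rot': [0.7071, 0.7071, -0.0003, 0.0011], 'force': [0.572, -0.8328, -0.4827], 'opening': 0.4582, 'joint_positions': [-0.2144, 0.0942, 1.7922, -0.0018, 1.2538, -1.7847]}
from [ 0.6099 -0.0785  0.2286] ang 90.0 -> [0.6095, -0.0793, 0.189] 90 row [0.0014, 0.002, -0.0002, -0.0007, -0.0004, 0.0396]
```

View pics/w10.png

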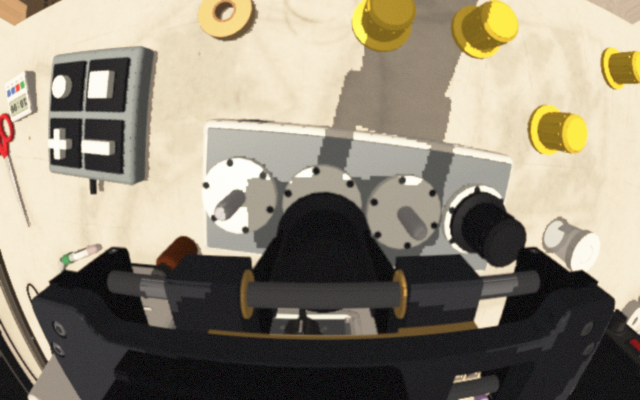

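The second cap is held over seat 2 (323,185). The first cap sits flush at (485,225), and the bottle and cup are clear.

Emit:
drive_tool(
  motion="0.001 0.002 0 -0.0007 -0.0004 0.015 0.038; 0.001 0.002 0 -0.0007 -0.0004 0.025 0.038; 0.001 0.002 0 -0.0007 -0.0004 0.033 0.038; 0.001 0.002 0 -0.0007 -0.0004 0.039 0.038; 0.001 0.002 0 -0.0007 -0.0004 0.039 0.038",
)

```text
time_s: 19.68
tcp_pos: [0.6093, -0.0797, 0.1889]
tcp_rot: [0.707, 0.707, -0.001, 0.0]
force: [-0.3, -3.1, -1.4]
opening: 0.456
```

Emit:
drive_tool(
  motion="0 0 0 0.0005 0 0.006 0.038; 0 0 0 0.0005 0 0.012 0.038; 0 0 0 0.0005 0 0.018 0.038; 0 0 0 0.0005 0 0.024 0.038; 0 0 0 0.0005 0 0.03 0.038; 0 0 0 0.0005 0 0.033 0.038; 0 0 0 0.0005 0 0.035 0.038; 0 0 0 0.0005 0 0.035 0.038",
)

```text
time_s: 20.68
tcp_pos: [0.6099, -0.0794, 0.1587]
tcp_rot: [0.707, 0.707, -0.0, 0.0]
force: [-11.4, 0.0, 19.7]
opening: 0.456
```

Emit:
drive_tool(
  motion="0 0 0 0 0 0 0.065; 0 0 0 0 0 0 0.065; 0 0 0 0 0 0 0.065; 0 0 0 0 0 -0.03 0.065; 0 0 0 0 0 -0.06 0.065; 0 0 0 0 0 -0.06 0; 0 0 0 0 0 -0.06 0; 0 0 0 0 0 -0.06 0; 0 0 0 0 0 -0.06 0; 0 0 0 0 0 -0.06 0; 0 0 0 0 0 -0.06 0",
)

```text
time_s: 22.05
tcp_pos: [0.6099, -0.0794, 0.2185]
tcp_rot: [0.707, 0.707, -0.001, 0.0]
force: [-0.1, -0.6, 0.4]
opening: 0.106
```

Emit:
drive_tool(
  motion="0 0 0 0 0 0.008 0; 0 0 0 0 0 0.014 0; 0 0 0 0 0 0.018 0; 0 0 0 0 0 0.021 0; 0 0 0 0 0 0.025 0; 0 0 0 0 0 0.025 0",
)

```text
time_s: 22.8
tcp_pos: [0.6101, -0.0794, 0.1974]
tcp_rot: [0.707, 0.707, -0.001, 0.0]
force: [-9.2, 2.0, 16.0]
opening: 0.002
```

```bash
python3 - <<'E'
from h import *
s=st();go([.4825,-.316,.165],90)
E
```

```text
{'time_s': 22.8, 'tcp_pos': [0.6101, -0.0794, 0.1974], 'tcp_rot': [0.7071, 0.7071, -0.0007, 0.0001], 'force': [-9.2286, 1.9799, 16.0419], 'opening': 0.0022, 'joint_positions': [-0.2162, 0.1246, 1.8142, -0.0015, 1.2034, -1.7865]}
from [ 0.6101 -0.0794  0.1974] ang 90.0 -> [0.4825, -0.316, 0.165] 90 row [-0.0008, 0.0012, -0.0, -0.2365, -0.1275, 0.0328]
```

Emit:
drive_tool(
  motion="0 0 0 0 0 -0.03 0; 0 0 0 0 0 -0.05 0; 0 0 0 -0.055 -0.03 -0.05 0; 0 0 0 -0.11 -0.06 -0.04 0; 0 0 0 -0.16 -0.09 -0.02 0; 0 0 0 -0.21 -0.115 0 0; 0 0 0 -0.2365 -0.1275 0.02 0; 0 0 0 -0.2365 -0.1275 0.03 0; 0 0 0 -0.2365 -0.1275 0.03 0; 0 0 0 -0.2365 -0.1275 0.03 0",
)

```text
time_s: 24.05
tcp_pos: [0.4835, -0.3152, 0.1687]
tcp_rot: [0.707, 0.708, -0.001, 0.001]
force: [0.4, -1.2, 0.2]
opening: 0.003
```

```bash
python3 - <<'E'
from h import *
s=st();f=cam('wrist','w11.png');t=cam('top');P=pts(t);z=P[...,2];v,u=np.indices(z.shape)
m=(t['img'].max(2)<60)&(u>270)&(u<385)&(v>155)&(v<215)
n,l,ss,c=cv2.connectedComponentsWithStats((m&(z>.1)).astype(np.uint8))
for i in range(1,n):
    if ss[i,4]>40: print('cap',c[i].round(1),np.median(P[l==i],0).round(4))
o=np.zeros((600,640,3),np.uint8);o[:400]=f['img'];o[400:]=cv2.resize(t['img'][150:250,150:470],(640,200),interpolation=cv2.INTER_CUBIC);cv2.imwrite('pics/m11.png',o)
go([.4825,-.316,.1265],90)
E
```

```text
{'time_s': 24.05, 'tcp_pos': [0.4835, -0.3152, 0.1687], 'tcp_rot': [0.7066, 0.7077, -0.0005, 0.0008], 'force': [0.3656, -1.1655, 0.2223], 'opening': 0.0033, 'joint_positions': [-0.6703, 0.0735, 1.9218, -0.0013, 1.1449, -2.2421]}
cap [290.1 176.4] [0.6231 0.0707 0.1196]
cap [338.7 180.6] [ 0.6061 -0.08    0.1198]
from [ 0.4836 -0.3154  0.1689] ang 90.1 -> [0.4825, -0.316, 0.1265] 90 row [0.0006, 0.0022, 0.0016, -0.0005, -0.0011, 0.0424]
```

View pics/m11.png

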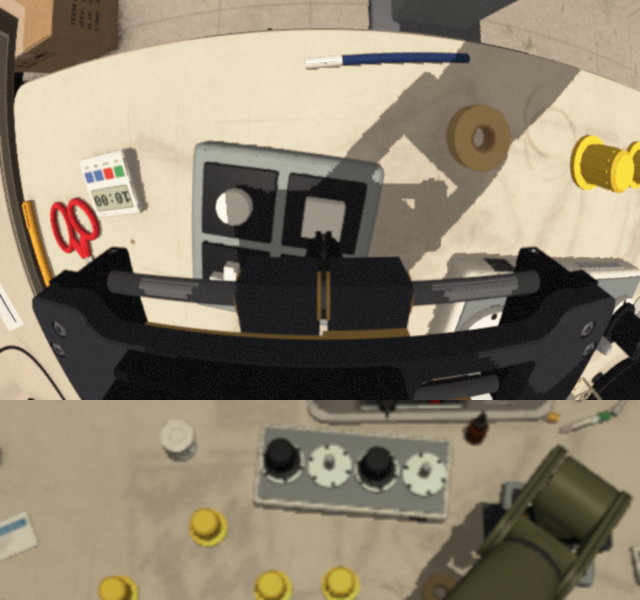

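Both caps are on shafts with their tops at 0.120 m, and no black cap is left on the table. The fingertips are over the square key at (323,222), so I'll press it and let it up.

Emit:
drive_tool(
  motion="0 0 0 0 -0.001 0.03 0; 0 0 0 0 -0.001 0.042 0; 0 0 0 0 -0.001 0.047 0; 0 0 0 0 -0.001 0.05 0; 0 0 0 0 -0.001 0.0505 0; 0 0 0 0 -0.001 0.0505 0; 0 0 0 0 -0.001 0.0505 0",
)

```text
time_s: 25.02
tcp_pos: [0.483, -0.3154, 0.1203]
tcp_rot: [0.707, 0.708, -0.0, 0.001]
force: [-3.4, 4.8, 8.3]
opening: 0.006
```

Emit:
drive_tool(
  motion="0 0 0 0 0 -0.03 0; 0 0 0 0 0 -0.045 0; 0 0 0 -0.005 0.03 -0.045 0; 0 0 0 -0.01 0.0665 -0.045 0; 0 0 0 -0.01 0.0665 -0.045 0; 0 0 0 -0.01 0.0665 -0.045 0",
)

```text
time_s: 25.78
tcp_pos: [0.5489, -0.325, 0.165]
tcp_rot: [0.706, 0.708, -0.0, 0.0]
force: [0.7, 0.3, 0.8]
opening: 0.004
```

Emit:
drive_tool(
  motion="0 0 0 0 0 0.025 0; 0 0 0 0 0 0.037 0; 0 0 0 0 0 0.042 0; 0 0 0 0 0 0.045 0; 0 0 0 0 0 0.047 0; 0 0 0 0 0 0.047 0; 0 0 0 0 0 0.047 0",
)

```text
time_s: 26.65
tcp_pos: [0.5489, -0.3253, 0.1203]
tcp_rot: [0.706, 0.708, -0.001, 0.0]
force: [-6.1, 3.1, 9.8]
opening: 0.003
```

Bottomed at the same height as the other keys. I'll lift off and do the last check.

Emit:
drive_tool(
  motion="0 0 0 0 0 -0.03 0; 0 0 0 0 0 -0.08 0; 0 0 0 0 0 -0.13 0; 0 0 0 -0.05 -0.05 -0.16 0; 0 0 0 -0.1 -0.1 -0.16 0; 0 0 0 -0.12 -0.15 -0.16 0; 0 0 0 -0.12 -0.15 -0.16 0; 0 0 0 -0.12 -0.15 -0.16 0",
)

```text
time_s: 27.65
tcp_pos: [0.3991, -0.4457, 0.2809]
tcp_rot: [0.707, 0.707, -0.001, 0.001]
force: [-0.4, -0.1, -0.3]
opening: 0.003
```

```bash
python3 - <<'E'
from h import *
st();t=cam('top');s=cam('scene')
o=np.zeros((600,640,3),np.uint8);o[:400]=s['img'];o[400:]=cv2.resize(t['img'][150:250,150:470],(640,200),interpolation=cv2.INTER_CUBIC);cv2.imwrite('pics/end.png',o)
E
```

```text
{'time_s': 27.65, 'tcp_pos': [0.3991, -0.4457, 0.2809], 'tcp_rot': [0.707, 0.7073, -0.0005, 0.001], 'force': [-0.3736, -0.054, -0.344], 'opening': 0.0031, 'joint_positions': [-0.9299, 0.0173, 1.7817, -0.0008, 1.3404, -2.501]}
```

View pics/end.png

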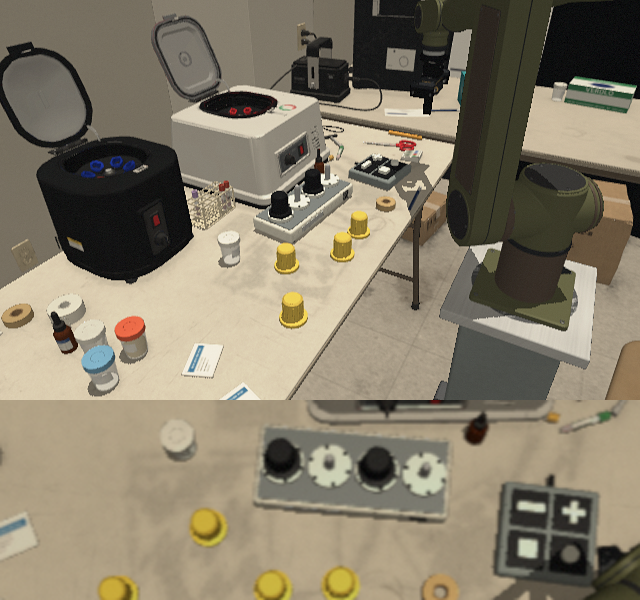

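The final picture shows both caps flush on shafts 1 and 3. The bottle, cups and yellow caps stand untouched, and the robot is clear of everything.

```bash
python3 -c "
from bench import arm
print(arm.finish_job())"
```

```text
the job is handed in; nothing more can be done
None
```

The job is done and handed in at about 28 s of robot time. `finish_job()` gives no verdict, so I can only report my own checks.

- **What I did:** I pressed the round key to its stop, then pushed the only two black caps present onto shafts 1 and 3. After that I pressed the square key and let it up, then pressed the bar key, and moved the arm clear.
- **Caps:** Both cap tops measured about 0.120 m by depth, which is the flush height. Pressing each top with closed fingers met a hard stop at the same height, with about 16 N.
- **Keys:** All three presses stopped at the same depth with 8–10 N. The round key's first press reached only about 4 N, so I pushed it 2 mm further. I judged the presses by depth and force, since key travel could not be read directly, and I did not measure that the keys came back up.
- **Surroundings:** In the last picture the dropper bottle, the cups and the yellow caps still stand where they were. The cross key was not touched.
- **Disagreements:** The top and wrist cameras differed by 2–4 mm on some cap and shaft positions. I used the wrist camera's figures, adjusted after the first grasp, and both caps went on without trouble.

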